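# Press a gel-casting frame home on its casting stand

## Robot

A 7-joint arm with a two-finger parallel gripper is mounted at the origin on the work surface. World frame = base frame: x ahead of the robot, y to its left, z up, the work surface at z = 0. Lengths are in m, angles in rad, forces in N, time in s.
With the tool pointing down it reaches from about 0.4 to 0.9 m from the base axis. Payload 5.5 kg.
Tool frame: the origin (TCP) lies at the very end of the fingers, on their centre line; the grasp point (between the pads) lies behind it (robot.hold_point_z is the z of the grasp point in the tool frame, in m); z points along the fingers, y is the line along which they close (so a half turn about z gives the same grasp; the last joint's range is limited). The gripper opens to 92 mm and grips with 3 to 60 N. Pads are 19 mm wide; open, the fingers measure 130 mm over their backs; the gripper's body (75 mm by 190 mm) begins 47 mm behind the grasp point.
Start: joints at [1.587, 0.501, -0.427, 1.55, 0.221, 1.138, -0.21], TCP at [0.159, -0.63, 0.227] pointing down, gripper open.
Joint ranges: [-2.88, 2.88], [-0.31, 2.03], [-1.54, 1.56], [0.2, 2.42], [-1.41, 4.55], [0.19, 2.02], [-2.57, 2.57]. Speed limits (rad/s): [2.57, 2.57, 3.14, 3.14, 3.14, 3.14, 3.14].

## Interface

Orientations are given as a 3x3 rotation matrix whose columns are the frame's x, y, z axes.
In Python, from rig import robot gives the robot as it stands. The module is installed in compiled form; this text tells all that it offers.
- The arm moves only by the shell command python3 -m inch 'ROWS' [FORCE]. ROWS is text: rows parted by semicolons, each of 7 numbers parted by spaces: the shift along the tool's x, y, z in mm, then the turn, a rotation vector about the tool's x, y, z in rad, then the opening, from 0 (shut) to 1 (fully open). A call has 1 to 12 rows; each row is the pose to reach, as a shift and turn from the pose commanded when the call began, along the tool's axes at that moment; what a row does not reach only later rows make up. A row lasts 1/8 s, in which the tool goes at most 62.5 mm and 10.7 degrees, less where a joint would pass 70% of its speed; a pose out of reach is approached as far as the arm can. A call with a gripper value outside its range is refused whole. The fingers move at their own pace and stop on an object; FORCE is the grip in N (left out, the last holds). Time passes only in rows, so rows that repeat a pose let the fingers close. It gives the time, the measured TCP pose, the force, the opening and the grip force at its end, in the units of the state.
- robot.state(): the state, without advancing time (a new reading comes with each control period).
- robot.snapshot(name): name is "side" or "top"; returns a dict with "img" (480x640x3 uint8, red, green, blue), "range_z" (480x640 float32, m along the optical axis (not along the pixel's ray), 0 where there is no reading), "fx", "fy", "cx", "cy" (pixels), "D" ([k1, k2, p1, p2, k3] as OpenCV has them; the pictures are not rectified), "position" and "orientation" of the camera in the world. Camera axes: x right, y up, looking along -z (the intrinsics and any distortion apply to the point x, -y, -z); pixel columns grow to the right and rows downward; lengths in m; the calibration is good to about 2 mm. A picture is of the moment at which its call begins.
- robot.hand_in(): hands the job in; it is judged then, once.
The state is a dict: "clock": time; "joint_positions": joint angles; "dq": joint speeds; "tau": joint torques, N m; "ee_pos": TCP position; "orientation": TCP orientation; "force": force on the tool from outside, world axes, zero at the start; "torque": the same for the moment, N m; "width": finger opening in m; "grip_force": force on a finger pad.
Only numpy, scipy, OpenCV 4.12 (cv2) and the standard library are available. Lean on these libraries where they do the work, as an engineer would, in place of code of your own. Each camera call takes 0.05 s, during which the arm holds its last target. There are 200 camera calls.

## Task

Pick up the gel-casting frame that stands loose on the bench and lower it upright into the empty casting stand, short glass plate towards the stand's low front lip, so that its foot goes down behind the lip onto the rubber gasket. Press it down, firmly but gently because it is glass, until both feet of the frame are fully home on the base, and finish while still holding it pressed there so that I can check the seal for leaks. Leave the other stand with its frame and everything else on the bench as they are.

Things in the scene. Friction and masses are not known exactly. Their poses are not given: they have to be found in the camera images.
- gel_frame: loose casting frame: grey plastic frame with two upright glass plates, 126 mm wide (y), 24 mm thick (x), 100 mm high, about 0.3 kg, standing on the bench. Origin: centre of its underside; z up; +x is its front, the side of the short plate and of two white cams (they stick out to x 21 mm at y +-55, z 44 to 71 mm). Its uprights (y +-47 to +-63 mm) end below in its feet; the plates end level with them
- frame_grip (a point): where to grip the loose frame from above, across its thickness: middle of its top edge, 3 mm behind (-x) and 82 mm above the frame's origin. Here it is 18 mm thick (x -12 to +6 mm) below z 88 mm: a bar 94 mm long (x -12 to -2, z 78 to 100), the tall plate (x -2 to +2, up to z 98) and the short plate (x 3 to 6, up to z 88). Axes as the frame's
- short_plate (a point): middle of the upper edge of the short glass plate of the loose frame, on its outer face: 6 mm in front of (+x) and 88 mm above the frame's origin
- stand: the empty casting stand, white plastic, fixed, base 92 x 164 mm, 16 mm high. Origin: underside, below the middle of its slot; z up; +x to its front. The frame belongs with its origin over the stand's origin, its x along the stand's x, its feet on the base at z 16 mm. Low lip in front (top at z 42 mm), higher wall behind (x -14 to -18 mm, top at z 62 mm)
- slot (a point): middle of the slot of the empty stand, 16 mm above the stand's origin, level with the top of the base. The slot is 28 mm wide (x) and 131 mm long (y), between lip, back wall and two end cheeks 42 mm high; the top 8 mm of each flares outwards by 5 mm. Room for the frame in it: 2 mm on each side in x, 2.5 mm in y. Axes as the stand's
- gasket (a joint): how far the rubber gasket in the empty stand is squashed, m: 0 free, 0.004 when the frame's feet are home on the base. A spring of 3.5 N/mm: the frame's own weight squashes it by only about 1 mm, pressing home takes about 11 N more from the robot; it springs back if let go. So small a travel is better felt than measured. The glass is safe up to 45 N
- gasket_top (a point): middle of the upper face of the gasket in the empty stand (a strip 90 x 16 mm along the slot): 20 mm above the stand's underside when free, 2 mm in front of the stand's origin
- stand_b: the other casting stand, of the same make, fixed to the bench, occupied. Origin and axes as for the empty one
- frame_b: the frame already in the other stand, with a white comb in its top, 108 mm high, 126 mm wide, its feet on the base of that stand. Origin: centre of its underside. Leave it alone
- tip_box: an open pipette-tip box, 82 x 122 x 56 mm high, orange deck; a bystander, origin at the centre of its underside
- microplate: a white 96-well plate, 85 x 127 x 14 mm, lying flat; a bystander, origin at the centre of its underside
- tube_rack: a white rack with small capped tubes, 50 x 110 x 50 mm high; a bystander, origin at the centre of its underside
- flask: a small conical glass flask, 64 mm across, 91 mm high; a bystander, origin at the centre of its underside
- pipette: a pipette lying flat, about 265 mm long, 20 mm thick; a bystander, origin at the centre of its underside
- timer: a white bench timer, 66 x 66 x 18 mm; a bystander, origin at the centre of its underside
- beaker: a small open beaker, 60 mm across, 75 mm high; a bystander, origin at the centre of its underside
Not all that is in view belongs to the job. Leave any purple look-alike of the gel_frame alone.

How it is judged:
By the outcome, as a careful person would: the job done as asked, in the order asked, and still so for the second after the job is handed in, while the arm keeps its last pose, push and grip.
It also fails if it takes over 51 s, if anything falls off the work surface, if the arm or the gripper's body presses on something with over 40 N, if the wrist force passes 120 N, or if a joint passes its speed limit or range.

## Working session

There is one attempt and no reset: what is moved stays moved. The work goes in short steps, Python scripts to look and compute and a shell command to move; the robot and the scene stay as the last step left them, time stands still between calls to the robot, and variables do not carry over. Pictures are saved under pics/ and viewed, at most 10 in all, crops included, and the job is handed in when it is done.

```bash
mkdir -p pics
cat > h.py <<'E'
import numpy as np, cv2, pickle
from rig import robot
def snap(n,tag):
    s=robot.snapshot(n); cv2.imwrite(f'pics/{tag}.png',s['img'][:,:,::-1]); pickle.dump(s,open(f'{tag}.pkl','wb')); return s
def cloud(s):
    K=np.array([[s['fx'],0,s['cx']],[0,s['fy'],s['cy']],[0,0,1.]])
    v,u=np.mgrid[0:480,0:640]
    p=cv2.undistortPoints(np.stack([u,v],-1).reshape(-1,1,2).astype(float),K,np.array(s['D'],float)).reshape(480,640,2)
    z=s['range_z']; c=np.stack([p[...,0]*z,-p[...,1]*z,-z],-1)
    w=c@np.array(s['orientation']).T+np.array(s['position']); w[z==0]=np.nan
    return w
E
python3 - <<'E'
from h import *
for n in('top','side'):
    s=snap(n,n+'0'); print(n,s['position'],np.round(s['orientation'],3),s['fx'],s['D'])
st=robot.state(); print(st['clock'],st['ee_pos'],np.round(st['orientation'],3),st['width'],robot.hold_point_z)
E
```

```text
top [ 0.36444148 -0.00639827  1.42718795] [[ 0.022  0.992 -0.123]
 [-1.     0.02  -0.017]
 [-0.015  0.124  0.992]] 591.6718204360985 [-0.06953915  0.          0.          0.          0.        ]
side [ 0.34159711 -0.83005388  1.12149723] [[ 0.979  0.15  -0.141]
 [-0.205  0.765 -0.61 ]
 [ 0.017  0.626  0.78 ]] 620.3148155369302 [0.03186457 0.         0.         0.         0.        ]
0.1 [ 0.1585924  -0.62970875  0.22579439] [[ 0.97   0.244 -0.   ]
 [ 0.244 -0.97   0.002]
 [ 0.    -0.002 -1.   ]] 0.09188302906941757 -0.0188
```

View pics/top0.png

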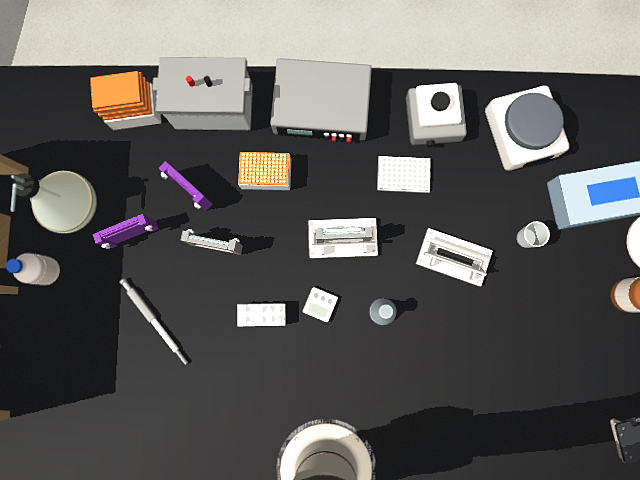

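View pics/side0.png

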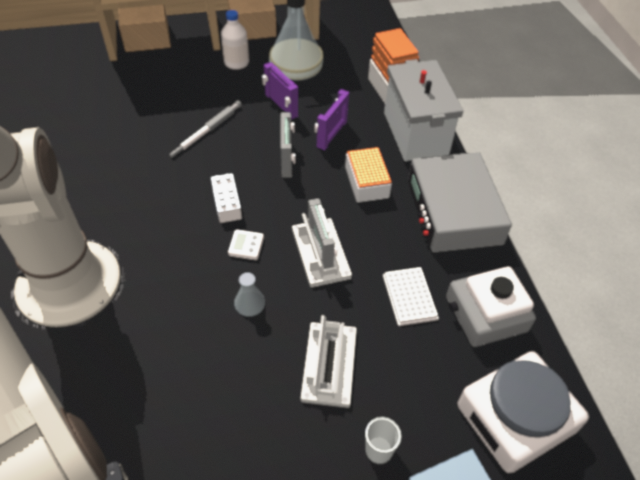

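The top view shows the loose frame at about (212,242) and the empty stand at (455,257). The occupied stand is at (343,238), and the two purple look-alikes are at (185,185) and (125,231). In the side view the loose frame is at (287,145), with its cams on the right (+x side). The empty stand there is at (330,362). Next I'll zoom in and pull points.

Run:
```python
from h import *
def crop(tag,x,y,w,h,k):
    return cv2.resize(cv2.imread(f'pics/{tag}.png')[y:y+h,x:x+w],None,fx=k,fy=k,interpolation=cv2.INTER_CUBIC)
a=np.vstack([np.hstack([crop('top0',170,215,80,60,5),crop('top0',410,217,80,75,5)[:300]]),np.hstack([crop('side0',260,100,80,60*1,5)[:300],crop('side0',290,310,80,60,5)[:300]])])
cv2.imwrite('pics/crops.png',a)
for n in('top','side'):
    s=pickle.load(open(n+'0.pkl','rb')); w=cloud(s); hsv=cv2.cvtColor(s['img'],cv2.COLOR_RGB2HSV)
    for name,(x,y,ww,h) in dict(frame=(175,222,72,40) if n=='top' else (272,108,32,75),stand=(410,222,90,70) if n=='top' else (298,312,62,98)).items():
        P=w[y:y+h,x:x+ww].reshape(-1,3); H=hsv[y:y+h,x:x+ww].reshape(-1,3)
        ok=~np.isnan(P[:,0]); P,H=P[ok],H[ok]
        for lo,hi in([(.06,.085),(.09,.115)] if name=='frame' else [(.008,.025),(.033,.048),(.054,.068)]):
            m=(P[:,2]>lo)&(P[:,2]<hi)&~((H[:,0]>120)&(H[:,1]>90)); Q=P[m]
            if len(Q)<8: print(n,name,lo,len(Q)); continue
            r=cv2.minAreaRect(Q[:,:2].astype(np.float32)*1000)
            print(n,name,(lo,hi),len(Q),'medz',np.median(Q[:,2]).round(4),'rect',np.round(r[0],1),np.round(r[1],1),round(r[2],1))
```

```text
top frame (0.06, 0.085) 82 medz 0.0712 rect [526.8 278.8] [129.4  32.5] 80.7
top frame (0.09, 0.115) 434 medz 0.0993 rect [522.9 279.7] [128.2  24.3] 80.3
top stand (0.008, 0.025) 1954 medz 0.0165 rect [ 503.4 -299.1] [216.5 148.7] 88.3
top stand (0.033, 0.048) 342 medz 0.0399 rect [ 495.4 -294.3] [148.1  61.4] 71.6
top stand (0.054, 0.068) 199 medz 0.0592 rect [ 480.8 -289.5] [148.7  18.4] 71.3
side frame (0.06, 0.085) 130 medz 0.071 rect [527.  273.1] [127.4  30.9] 79.3
side frame (0.09, 0.115) 298 medz 0.0986 rect [523.1 276.9] [132.8  23.5] 80.5
side stand (0.008, 0.025) 2789 medz 0.0163 rect [ 506.2 -291.7] [179.6  91.8] 71.5
side stand (0.033, 0.048) 483 medz 0.0398 rect [ 495.2 -294.5] [148.6  59.9] 71.3
side stand (0.054, 0.068) 305 medz 0.0595 rect [ 478.6 -289. ] [148.6  22.1] 71.7
```

View pics/crops.png

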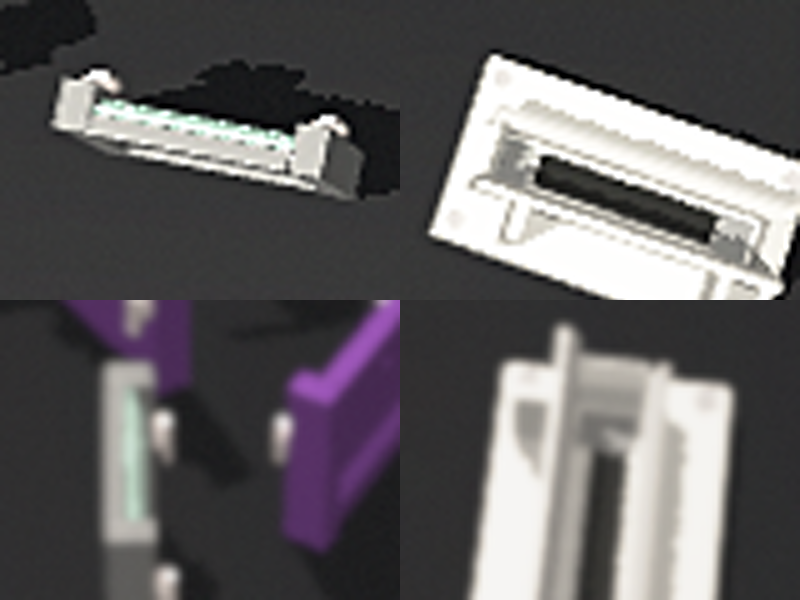

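```bash
cat >> h.py <<'E'
def rays(s,uv):
    K=np.array([[s['fx'],0,s['cx']],[0,s['fy'],s['cy']],[0,0,1.]])
    p=cv2.undistortPoints(np.asarray(uv,float).reshape(-1,1,2),K,np.array(s['D'],float)).reshape(-1,2)
    return np.c_[p[:,0],-p[:,1],-np.ones(len(p))]@np.array(s['orientation']).T
def onz(s,uv,z):
    d=rays(s,uv);o=np.array(s['position']); return (o+d*((z-o[2])/d[:,2])[:,None])[:,:2]*1000
E
python3 - <<'E'
from h import *
def big(m):
    n,l,st,c=cv2.connectedComponentsWithStats(m.astype(np.uint8)); return l==1+np.argmax(st[1:,4])
for n in('top','side'):
    s=pickle.load(open(n+'0.pkl','rb')); w=cloud(s); g=s['img'].max(2)
    x,y,ww,h=(428,240,50,36) if n=='top' else (316,330,26,62)
    m=np.zeros((480,640),bool); m[y:y+h,x:x+ww]=g[y:y+h,x:x+ww]<75
    m=big(m); v,u=np.nonzero(m); q=onz(s,np.c_[u,v],.020); r=cv2.minAreaRect(q.astype(np.float32))
    print(n,'gasket',m.sum(),q.mean(0).round(1),np.round(r[0],1),np.round(r[1],1),round(r[2],1))
    # base outline
    x,y,ww,h=(410,222,90,70) if n=='top' else (298,312,62,98)
    m=np.zeros((480,640),bool); m[y:y+h,x:x+ww]=(g[y:y+h,x:x+ww]>130); m&=(np.abs(w[...,2]-.016)<.005)
    v,u=np.nonzero(big(m)); q=onz(s,np.c_[u,v],.016); r=cv2.minAreaRect(q.astype(np.float32))
    print(n,'base',np.round(r[0],1),np.round(r[1],1),round(r[2],1))
    # frame
    x,y,ww,h=(175,222,72,40) if n=='top' else (272,108,32,75)
    m=np.zeros((480,640),bool); m[y:y+h,x:x+ww]=(g[y:y+h,x:x+ww]>90); m&=(np.abs(w[...,2]-.1)<.006)
    v,u=np.nonzero(m); q=onz(s,np.c_[u,v],.1); r=cv2.minAreaRect(q.astype(np.float32))
    a=np.radians(-9.6); ex=np.array([np.cos(a),np.sin(a)]); ey=np.array([-ex[1],ex[0]])
    px,py=q@ex,q@ey; e=np.percentile(py,[1,99]); c=np.percentile(px,[2,98])
    print(n,'frame',np.round(r[0],1),np.round(r[1],1),round(r[2],1),'c',(ex*c.mean()+ey*e.mean()).round(1),np.ptp(e),np.ptp(c))
st=robot.state(); T=np.array(st['orientation']); 
for nm,t,yaw in(('grasp',(.520,.279,.22),-9.6),):
    d=np.array(t)-st['ee_pos']; y=np.radians(yaw); Y=np.array([np.cos(y),np.sin(y),0]);Z=np.array([0,0,-1.]);R=np.c_[np.cross(Y,Z),Y,Z]
    print(nm,'tool shift mm',(T.T@d*1000).round(1),'rotvec',cv2.Rodrigues(T.T@R)[0].ravel().round(3))
E
```

```text
top gasket 236 [ 505.2 -295.8] [ 505.  -296.3] [88.1 15.4] 71.8
top base [ 504.4 -296.2] [163.1  92.8] 71.6
top frame [522.6 279.7] [126.2  24. ] 80.1 c [522.1 279.8] 124.35040612379191 22.090169969113163
side gasket 214 [ 502.7 -299.5] [ 503.1 -298.5] [85.7 10.2] 71.6
side base [ 503.7 -299.2] [166.1  91.7] 71.5
side frame [522.  273.7] [130.3  22.2] 79.5 c [522.  275.4] 127.18915333775772 21.2250189723909
grasp tool shift mm [ 572.5 -792.9    7.2] rotvec [-1.000e-03 -1.000e-03 -1.156e+00]
```

```bash
python3 -m inch '436 -334 -20 0 0 -0.6 0.6;436 -334 -20 0 0 -0.6 0.6;436 -334 -20 0 0 -0.6 0.6;436 -334 -20 0 0 -0.6 0.6;436 -334 -20 0 0 -0.6 0.6;436 -334 -20 0 0 -0.6 0.6;436 -334 -20 0 0 -0.6 0.6;436 -334 -20 0 0 -0.6 0.6;436 -334 -20 0 0 -0.6 0.6;436 -334 -20 0 0 -0.6 0.6' 30
cat >> h.py <<'E'
def go(t,yaw):
    st=robot.state(); T=np.array(st['orientation']); d=np.array(t)/1000-st['ee_pos']; y=np.radians(yaw)
    Y=np.array([np.cos(y),np.sin(y),0]);Z=np.array([0,0,-1.]);R=np.c_[np.cross(Y,Z),Y,Z]
    print('clk',round(st['clock'],2),'pos',np.round(st['ee_pos']*np.array(1000),1),'yaw',np.degrees(np.arctan2(T[1,1],T[0,1])).round(2),'F',np.round(st['force'],1),'w',round(st['width']*1000,1),'shift mm',(T.T@d*1000).round(1),'rotvec',cv2.Rodrigues(T.T@R)[0].ravel().round(3))
E
python3 -c "
from h import *
go((519.3,279.5,200),-9.8)"
```

```text
clock: 1.35
ee_pos: [0.5025, -0.1946, 0.2471]
orientation: [[0.656, 0.755, 0.002], [0.755, -0.656, 0.002], [0.003, -0.0, -1.0]]
force: [-0.0, -0.7, 0.6]
width: 0.0551
grip_force: 0.0
clk 1.35 pos [ 502.5 -194.6  247.1] yaw -40.99 F [-0.  -0.7  0.6] w 55.1 shift mm [ 368.8 -298.3   48.1] rotvec [ 0.001 -0.003 -0.544]
```

```bash
python3 -m inch '369 -298 70 0.001 -0.003 -0.544 0.6;369 -298 70 0.001 -0.003 -0.544 0.6;369 -298 70 0.001 -0.003 -0.544 0.6;369 -298 70 0.001 -0.003 -0.544 0.6;369 -298 70 0.001 -0.003 -0.544 0.6;369 -298 70 0.001 -0.003 -0.544 0.6;369 -298 70 0.001 -0.003 -0.544 0.6;369 -298 70 0.001 -0.003 -0.544 0.6;369 -298 70 0.001 -0.003 -0.544 0.6;369 -298 70 0.001 -0.003 -0.544 0.6;369 -298 70 0.001 -0.003 -0.544 0.6'
python3 - <<'E'
from h import *
go((519.3,279.5,63),-9.8)
a=snap('top','top1')['img'][180:300,150:290]; b=snap('side','side1')['img'][40:190,220:370]
cv2.imwrite('pics/near1.png',np.hstack([cv2.resize(a[:, :,::-1],(400,343)),cv2.resize(b[:,:,::-1],(343,343))]))
E
```

```text
clock: 2.72
ee_pos: [0.5219, 0.2714, 0.1765]
orientation: [[0.182, 0.983, -0.002], [0.983, -0.182, -0.004], [-0.004, -0.001, -1.0]]
force: [-0.2, -0.9, 0.5]
width: 0.055
grip_force: 0.0
clk 2.73 pos [521.9 271.4 176.5] yaw -10.49 F [-0.2 -0.9  0.5] w 55.0 shift mm [  8.   -3.9 113.5] rotvec [-0.001  0.004 -0.012]
```

View pics/near1.png

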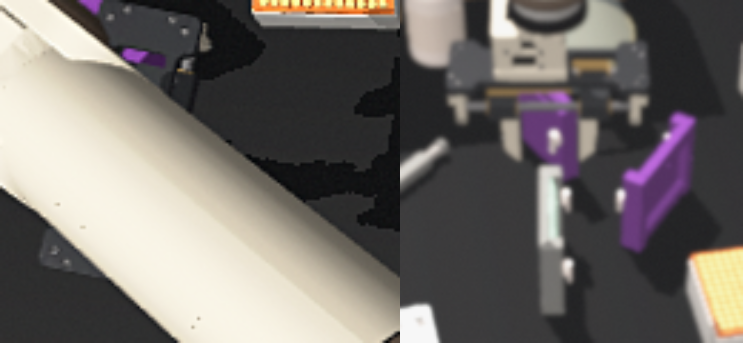

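The side crop shows the fingers at x≈510 and 590, either side of the frame top at x≈550, so the gripper is centred over it. I'll hold for a moment so the arm settles before I go down.

```bash
python3 -m inch '0 0 40 0 0 0 0.6;0 0 40 0 0 0 0.6;0 0 40 0 0 0 0.6'
python3 -c "
from h import *
go((519.3,279.5,63),-9.8)"
```

```text
clock: 3.2
ee_pos: [0.5215, 0.2738, 0.1377]
orientation: [[0.18, 0.984, -0.002], [0.984, -0.18, -0.002], [-0.002, -0.001, -1.0]]
force: [0.2, 0.9, 1.3]
width: 0.0549
grip_force: 0.0
clk 3.2 pos [521.5 273.8 137.7] yaw -10.34 F [0.2 0.9 1.3] w 54.9 shift mm [ 5.4 -3.1 74.7] rotvec [-0.001  0.002 -0.009]
```

```bash
python3 -m inch '4 -3 40 0 0 -0.008 0.6;4 -3 75 0 0 -0.008 0.6;4 -3 75 0 0 -0.008 0.6;4 -3 75 0 0 -0.008 0.6'
python3 -c "
from h import *
go((519.3,279.5,63),-9.8)"
```

```text
clock: 3.7
ee_pos: [0.5198, 0.2792, 0.0638]
orientation: [[0.171, 0.985, 0.0], [0.985, -0.171, -0.001], [-0.001, 0.0, -1.0]]
force: [0.1, 0.1, 1.7]
width: 0.0552
grip_force: 0.0
clk 3.7 pos [519.8 279.2  63.8] yaw -9.86 F [0.1 0.1 1.7] w 55.2 shift mm [ 0.2 -0.6  0.8] rotvec [ 0.     0.001 -0.001]
```

```bash
python3 -m inch '0 0 0 0 0 0 0.15;0 0 0 0 0 0 0.1;0 0 0 0 0 0 0.1;0 0 0 0 0 0 0.1;0 0 0 0 0 0 0.1;0 0 0 0 0 0 0.1' 40
python3 -m inch '0 0 -60 0 0 0 0.1;0 0 -120 0 0 0 0.1;0 0 -150 0 0 0 0.1;0 0 -150 0 0 0 0.1'
python3 -c "
from h import *
go((502,-100,230),-15)"
```

```text
clock: 4.45
ee_pos: [0.5188, 0.2781, 0.0619]
orientation: [[0.171, 0.985, -0.002], [0.985, -0.171, -0.002], [-0.003, -0.002, -1.0]]
force: [0.3, -0.5, 1.3]
width: 0.0174
grip_force: 40.0
clock: 4.95
ee_pos: [0.52, 0.2793, 0.2136]
orientation: [[0.171, 0.985, 0.002], [0.985, -0.171, -0.001], [-0.0, 0.002, -1.0]]
force: [0.2, -0.3, -3.8]
width: 0.0177
grip_force: 40.0
clk 4.95 pos [520.  279.3 213.6] yaw -9.86 F [ 0.2 -0.3 -3.8] w 17.7 shift mm [-376.8   47.3  -16.2] rotvec [0.002 0.    0.09 ]
```

```bash
python3 -m inch '-560 90 -20 0.002 0 0.15 0.1;-560 90 -20 0.002 0 0.15 0.1;-560 90 -20 0.002 0 0.15 0.1;-560 90 -20 0.002 0 0.15 0.1;-560 90 -20 0.002 0 0.15 0.1;-560 90 -20 0.002 0 0.15 0.1;-560 90 -20 0.002 0 0.15 0.1;-560 90 -20 0.002 0 0.15 0.1;-560 90 -20 0.002 0 0.15 0.1;-560 90 -20 0.002 0 0.15 0.1;-560 90 -20 0.002 0 0.15 0.1;-560 90 -20 0.002 0 0.15 0.1'
python3 -c "
from h import *
go((500.3,-295.6,170),-18.4)"
```

```text
clock: 6.45
ee_pos: [0.5117, -0.2862, 0.2319]
orientation: [[0.314, 0.95, -0.006], [0.95, -0.314, 0.0], [-0.002, -0.005, -1.0]]
force: [0.0, 0.4, -4.2]
width: 0.0181
grip_force: 40.0
clk 6.45 pos [ 511.7 -286.2  231.9] yaw -18.28 F [ 0.   0.4 -4.2] w 18.1 shift mm [-12.4  -7.6  61.9] rotvec [-0.005  0.002  0.002]
```

```bash
python3 -m inch '-12 -8 60 -0.005 0.002 0.002 0.1;-12 -8 87 -0.005 0.002 0.002 0.1;-12 -8 87 -0.005 0.002 0.002 0.1;-12 -8 87 -0.005 0.002 0.002 0.1'
python3 - <<'E'
from h import *
go((500.3,-295.6,140),-18.4)
a=snap('top','top2')['img'][200:310,400:510]; b=snap('side','side2')['img'][280:420,260:400]
cv2.imwrite('pics/near2.png',np.hstack([cv2.resize(a[:, :,::-1],(400,400),interpolation=2),cv2.resize(b[:,:,::-1],(400,400),interpolation=2)]))
E
```

```text
clock: 6.95
ee_pos: [0.5018, -0.2966, 0.1475]
orientation: [[0.316, 0.949, 0.003], [0.949, -0.316, -0.002], [-0.001, 0.004, -1.0]]
force: [0.2, -0.2, -2.0]
width: 0.0178
grip_force: 40.0
clk 6.95 pos [ 501.8 -296.6  147.5] yaw -18.43 F [ 0.2 -0.2 -2. ] w 17.8 shift mm [ 0.5 -1.7  7.5] rotvec [ 0.004  0.001 -0.001]
```

View pics/near2.png

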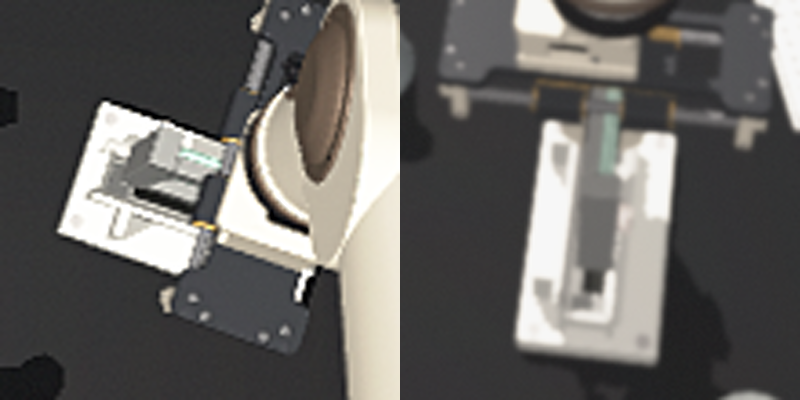

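The top crop shows the held frame's +y end at about (165,150), over the slot. In the side crop the frame's near end is at about (597,230), just above the slot opening at (590,285). Now I'll compare the frame with the slot within each camera.

Run:
```python
from h import *
a=np.radians(-18.4); ex=np.array([np.cos(a),np.sin(a)]); ey=np.array([-ex[1],ex[0]]); o=np.array([503.,-297.])
for n,ref in(('top',(505.,-296.3)),('side',(503.1,-298.5))):
    r=np.array(ref)-o; print(n,'gasket at local',(r@ex).round(1),(r@ey).round(1))
    s=pickle.load(open(n+'2.pkl','rb')); w=cloud(s).reshape(-1,3)*1000; w=w[~np.isnan(w[:,0])]
    X=(w[:,:2]-o)@ex; Y=(w[:,:2]-o)@ey; z=w[:,2]
    reg=(np.abs(X)<30)&(np.abs(Y)<75)
    for lo in range(85,195,10):
        m=reg&(z>=lo)&(z<lo+10)&(np.abs(Y)>25)
        if m.sum()>5: print(lo,m.sum(),'X',np.percentile(X[m],[2,50,98]).round(1),'Y',np.percentile(Y[m],[2,50,98]).round(1))
    m=reg&(z>179)&(z<190)&(np.abs(Y)>40)&(np.abs(X)<18)
    if m.sum()>8:
        q=cv2.minAreaRect(np.c_[X[m],Y[m]].astype(np.float32)); print('top face',m.sum(),np.median(z[m]).round(1),np.round(q[0],1),np.round(q[1],1),round(q[2],1))
    # stand features in same camera at time 0
    w=cloud(pickle.load(open(n+'0.pkl','rb'))).reshape(-1,3)*1000; w=w[~np.isnan(w[:,0])]
    X=(w[:,:2]-o)@ex; Y=(w[:,:2]-o)@ey; z=w[:,2]
    m=(np.abs(Y)<60)&(z>58)&(z<66)&(np.abs(X)<40); print('backwall top X',np.percentile(X[m],[2,50,98]).round(1))
    m=(np.abs(Y)<60)&(z>39)&(z<45)&(X>5)&(X<40); print('lip top X',np.percentile(X[m],[2,50,98]).round(1))
    m=(np.abs(X)<10)&(z>39)&(z<45)&(np.abs(Y)<90)
    for sg in(1,-1): print('cheek Y',np.percentile(Y[m&(Y*sg>40)],[2,50,98]).round(1))
```

```text
top gasket at local 1.7 1.3
85 11 X [-10.6  -9.6  11.7] Y [37.2 57.7 65. ]
95 32 X [-10.6  -7.5   9. ] Y [27.4 42.2 64.9]
105 34 X [-10.8  -4.6   9.7] Y [25.9 38.6 64.9]
115 10 X [-10.8 -10.1   7.4] Y [50.7 59.3 64.6]
125 13 X [-10.6  -7.1  11.4] Y [50.4 64.2 64.9]
135 11 X [-10.4   0.8  14.3] Y [56.6 64.2 64.9]
145 15 X [-10.5  -9.2  17.5] Y [49.9 63.5 65.1]
155 16 X [-10.5   4.3  21.9] Y [39.2 61.7 64.6]
165 30 X [-10.9  -3.1  11.8] Y [27.6 55.2 64.8]
175 74 X [-10.8   0.5  13.3] Y [29.9 47.5 64.1]
185 86 X [-10.3  -2.5  11.7] Y [29.  52.8 64. ]
top face 107 185.4 [ 1.5 52.3] [25.1 24.2] 0.3
backwall top X [-23.  -19.8 -16. ]
lip top X [14.2 18.6 22.4]
cheek Y [68.3 70.1 72.7]
cheek Y [-72.9 -69.8 -65.6]
side gasket at local 0.6 -1.4
85 27 X [-8.7  2.1 12.8] Y [-62.4 -61.  -11.9]
95 36 X [-9.   2.6 12.5] Y [-62.8 -61.1 -58.7]
105 28 X [-9.3 -0.4 12.2] Y [-62.5 -61.4 -18.7]
115 35 X [-9.5  3.  12.3] Y [-63.  -61.4 -26.1]
125 44 X [-9.9  3.1 21. ] Y [-63.7 -61.4 -42.1]
135 43 X [-10.2   2.2  19.5] Y [-62.9 -61.6 -56.2]
145 70 X [-8.9 12.1 21.7] Y [-62.9 -60.8 -46.4]
155 49 X [-7.2  6.3 20.2] Y [-63.2 -61.4 -47.7]
165 53 X [-9.2  4.5 12.9] Y [-63.7 -61.6 -29.9]
175 147 X [-10.   -0.4  12.5] Y [-63.  -52.2 -27.2]
185 104 X [-9.3 -1.3 12.9] Y [-61.6 -50.  -25.9]
top face 170 184.6 [  1.7 -52.3] [24.3 23.9] 89.5
backwall top X [-22.9 -19.8 -15.9]
lip top X [14.8 19.1 21.6]
cheek Y [66.5 69.3 72.6]
cheek Y [-73.7 -71.3 -68.6]
```

```bash
python3 -m inch '-1.5 -2 0 0.003 0 0 0.1;-1.5 -2 12 0.003 0 0 0.1;-1.5 -2 26 0.003 0 0 0.1;-1.5 -2 34 0.003 0 0 0.1;-1.5 -2 34 0.003 0 0 0.1'
python3 - <<'E'
from h import *
go((500.3,-295.6,80),-18.4)
a=np.radians(-18.4); ex=np.array([np.cos(a),np.sin(a)]); ey=np.array([-ex[1],ex[0]]); o=np.array([503.,-297.])
for n in('top','side'):
    w=cloud(snap(n,n+'3')).reshape(-1,3)*1000; w=w[~np.isnan(w[:,0])]
    X=(w[:,:2]-o)@ex; Y=(w[:,:2]-o)@ey; z=w[:,2]
    for sg in(1,-1):
        m=(np.abs(X)<18)&(np.abs(Y)<75)&(Y*sg>48)&(z>65)&(z<165)
        if m.sum()>20: print(n,sg,m.sum(),'X',np.percentile(X[m],[2,98]).round(1),'Y',np.percentile(Y[m],[2,50,98]).round(1),'ztop',np.percentile(z[m],98))
E
```

```text
clock: 7.68
ee_pos: [0.4977, -0.2982, 0.111]
orientation: [[0.318, 0.948, -0.002], [0.948, -0.318, 0.001], [-0.0, -0.002, -1.0]]
force: [0.9, -0.1, -3.4]
width: 0.0178
grip_force: 40.0
clk 7.67 pos [ 497.7 -298.2  111. ] yaw -18.55 F [ 0.9 -0.1 -3.4] w 17.8 shift mm [ 3.3  1.7 31. ] rotvec [-0.002  0.    -0.003]
top 1 163 X [-14.  14.] Y [48.5 58.6 62.4] ztop 153.02533652607755
side -1 449 X [-13.5  16.1] Y [-65.6 -63.5 -49.6] ztop 151.40580029777306
```

```bash
python3 -m inch '0.5 1 0 -0.002 0 0 0.1;0.5 1 3 -0.002 0 0 0.1;0.5 1 6 -0.002 0 0 0.1;0.5 1 6 -0.002 0 0 0.1'
python3 - <<'E'
from h import *
go((500.3,-295.6,80),-18.4)
a=np.radians(-18.4); ex=np.array([np.cos(a),np.sin(a)]); ey=np.array([-ex[1],ex[0]]); o=np.array([503.,-297.])
for n in('top','side'):
    w=cloud(snap(n,n+'4')).reshape(-1,3)*1000; w=w[~np.isnan(w[:,0])]
    X=(w[:,:2]-o)@ex; Y=(w[:,:2]-o)@ey; z=w[:,2]
    for sg in(1,-1):
        m=(np.abs(X)<18)&(np.abs(Y)<75)&(Y*sg>48)&(z>140)&(z<165)
        if m.sum()>20: print(n,sg,m.sum(),'X',np.percentile(X[m],[2,98]).round(1),'Y',np.percentile(Y[m],[2,50,98]).round(1),'ztop',np.percentile(z[m],98))
for i in range(3): go((500.3,-295.6,80),-18.4)
E
```

```text
clock: 8.28
ee_pos: [0.4985, -0.2982, 0.1057]
orientation: [[0.318, 0.948, -0.0], [0.948, -0.318, -0.001], [-0.001, -0.0, -1.0]]
force: [0.3, -0.3, -2.4]
width: 0.0178
grip_force: 40.0
clk 8.28 pos [ 498.5 -298.2  105.7] yaw -18.57 F [ 0.3 -0.3 -2.4] w 17.8 shift mm [ 3.   0.8 25.7] rotvec [-0.     0.001 -0.003]
top 1 65 X [-12.   10.6] Y [48.5 54.5 61.6] ztop 149.04095668831118
side -1 128 X [-12.3  10.4] Y [-66.1 -57.5 -48.5] ztop 146.79796205279877
clk 8.38 pos [ 498.9 -298.2  106. ] yaw -18.56 F [-0.1  0.5 -2.9] w 17.6 shift mm [ 3.   0.5 26. ] rotvec [ 0.001  0.001 -0.003]
clk 8.38 pos [ 498.9 -298.2  106. ] yaw -18.56 F [-0.1  0.5 -2.9] w 17.6 shift mm [ 3.   0.5 26. ] rotvec [ 0.001  0.001 -0.003]
clk 8.38 pos [ 498.9 -298.2  106. ] yaw -18.56 F [-0.1  0.5 -2.9] w 17.6 shift mm [ 3.   0.5 26. ] rotvec [ 0.001  0.001 -0.003]
```

```bash
python3 -m inch '1.6 0.3 0 0 0 -0.002 0.1;1.6 0.3 3 0 0 -0.002 0.1;1.6 0.3 7 0 0 -0.002 0.1;1.6 0.3 11 0 0 -0.002 0.1;1.6 0.3 11 0 0 -0.002 0.1'
python3 - <<'E'
from h import *
go((500.3,-295.6,80),-18.4); st=robot.state(); print('torque',np.round(st['torque'],2))
a=np.radians(-18.4); ex=np.array([np.cos(a),np.sin(a)]); ey=np.array([-ex[1],ex[0]]); o=np.array([503.,-297.])
for n in('top','side'):
    w=cloud(snap(n,n+'5')).reshape(-1,3)*1000; w=w[~np.isnan(w[:,0])]
    X=(w[:,:2]-o)@ex; Y=(w[:,:2]-o)@ey; z=w[:,2]
    for sg in(1,-1):
        m=(np.abs(X)<18)&(np.abs(Y)<75)&(Y*sg>48)&(z>125)&(z<150)
        if m.sum()>20: print(n,sg,m.sum(),'X',np.percentile(X[m],[2,98]).round(1),'Y',np.percentile(Y[m],[2,50,98]).round(1),'ztop',np.percentile(z[m],[90]))
E
```

```text
clock: 9.0
ee_pos: [0.4993, -0.2967, 0.0945]
orientation: [[0.316, 0.949, -0.001], [0.949, -0.316, -0.001], [-0.001, -0.0, -1.0]]
force: [0.1, 0.3, -2.6]
width: 0.0171
grip_force: 40.0
clk 9.0 pos [ 499.3 -296.7   94.5] yaw -18.45 F [ 0.1  0.3 -2.6] w 17.1 shift mm [ 1.4  0.6 14.5] rotvec [-0.     0.001 -0.001]
torque [ 0.01 -0.12 -0.04]
top 1 80 X [-12.4  10.8] Y [48.8 56.2 63.3] ztop [136.70450067]
side -1 127 X [-11.9  10.8] Y [-63.6 -57.3 -48.5] ztop [134.47118096]
```

```bash
python3 -m inch '0 0 3 0 0 0 0.1;0 0 6 0 0 0 0.1;0 0 9 0 0 0 0.1;0 0 9 0 0 0 0.1'; python3 -m inch '0 0 1.5 0 0 0 0.1;0 0 3 0 0 0 0.1;0 0 3 0 0 0 0.1;0 0 3 0 0 0 0.1'
```

```text
clock: 9.6
ee_pos: [0.4995, -0.2967, 0.0857]
orientation: [[0.316, 0.949, -0.0], [0.949, -0.316, -0.001], [-0.001, 0.0, -1.0]]
force: [-0.8, -0.3, -2.9]
width: 0.0174
grip_force: 40.0
clock: 10.1
ee_pos: [0.4998, -0.2969, 0.0831]
orientation: [[0.316, 0.949, 0.0], [0.949, -0.316, -0.001], [-0.001, 0.001, -1.0]]
force: [0.2, -0.3, -2.2]
width: 0.0178
grip_force: 40.0
```

```bash
python3 -m inch '0 0 1 0 0 0 0.1;0 0 1 0 0 0 0.1;0 0 1 0 0 0 0.1'; python3 -m inch '0 0 1 0 0 0 0.1;0 0 1 0 0 0 0.1;0 0 1 0 0 0 0.1';python3 -m inch '0 0 1 0 0 0 0.1;0 0 1 0 0 0 0.1;0 0 1 0 0 0 0.1'
```

```text
clock: 10.48
ee_pos: [0.4997, -0.2969, 0.0821]
orientation: [[0.316, 0.949, 0.0], [0.949, -0.316, -0.001], [-0.001, 0.001, -1.0]]
force: [0.1, -0.6, -3.3]
width: 0.0178
grip_force: 40.0
clock: 10.85
ee_pos: [0.4998, -0.2969, 0.0813]
orientation: [[0.316, 0.949, 0.001], [0.949, -0.316, -0.001], [-0.001, 0.001, -1.0]]
force: [0.0, 0.2, -0.3]
width: 0.0177
grip_force: 40.0
clock: 11.22
ee_pos: [0.4999, -0.2969, 0.0803]
orientation: [[0.316, 0.949, 0.001], [0.949, -0.316, -0.001], [-0.001, 0.001, -1.0]]
force: [-1.2, 0.4, 2.4]
width: 0.0179
grip_force: 40.0
```

Gasket contact shows: the force is rising about 3 N per mm, so I'll keep pressing in small steps.

```bash
for i in 1; do python3 -m inch '0 0 1 0 0 0 0.1;0 0 1 0 0 0 0.1;0 0 1 0 0 0 0.1'|grep -E 'force|ee_pos'; done; python3 -m inch '0 0 1 0 0 0 0.1;0 0 1 0 0 0 0.1;0 0 1 0 0 0 0.1'|grep -E 'force|ee_pos'; python3 -m inch '0 0 0.5 0 0 0 0.1;0 0 0.5 0 0 0 0.1;0 0 0.5 0 0 0 0.1'|grep -E 'force|ee_pos'
```

```text
ee_pos: [0.4999, -0.2969, 0.0795]
force: [-2.2, 1.7, 5.8]
grip_force: 40.0
ee_pos: [0.5, -0.2969, 0.0787]
force: [-1.6, 2.7, 7.7]
grip_force: 40.0
ee_pos: [0.5, -0.2969, 0.0784]
force: [-1.9, 1.7, 9.5]
grip_force: 40.0
```

```bash
python3 -m inch '0 0 0.5 0 0 0 0.1;0 0 0.5 0 0 0 0.1;0 0 0.5 0 0 0 0.1'|grep -E 'force|ee_pos'; python3 -m inch '0 0 0.5 0 0 0 0.1;0 0 0.5 0 0 0 0.1;0 0 0.5 0 0 0 0.1'|grep -E 'force|ee_pos'; python3 -m inch '0 0 0.5 0 0 0 0.1;0 0 0.5 0 0 0 0.1;0 0 0.5 0 0 0 0.1'|grep -E 'force|ee_pos'
```

```text
ee_pos: [0.5001, -0.2969, 0.0781]
force: [-3.4, 2.2, 10.8]
grip_force: 40.0
ee_pos: [0.5002, -0.2968, 0.0781]
force: [-4.4, 3.6, 13.3]
grip_force: 40.0
ee_pos: [0.5003, -0.2967, 0.078]
force: [-4.4, 3.0, 17.1]
grip_force: 40.0
```

```bash
python3 -m inch '0 0 0.5 0 0 0 0.1;0 0 0.5 0 0 0 0.1;0 0 0.5 0 0 0 0.1'|grep -E 'force|ee_pos';  python3 -m inch '0 0 0.3 0 0 0 0.1;0 0 0.3 0 0 0 0.1;0 0 0.3 0 0 0 0.1'
python3 - <<'E'
from h import *
go((500.3,-295.6,78),-18.4); print('torque',np.round(robot.state()['torque'],2))
a=np.radians(-18.4); ex=np.array([np.cos(a),np.sin(a)]); ey=np.array([-ex[1],ex[0]]); o=np.array([503.,-297.])
for n in('top','side'):
    w=cloud(snap(n,n+'6')).reshape(-1,3)*1000; w=w[~np.isnan(w[:,0])]
    X=(w[:,:2]-o)@ex; Y=(w[:,:2]-o)@ey; z=w[:,2]
    for lo,hi in((50,60),(25,45),(-45,-25),(-60,-50)):
        m=(X>-11)&(X<(8 if abs(lo+hi)>100 else -4))&(Y>lo)&(Y<hi)&(z>108)&(z<124)
        if m.sum()>3: print(n,lo,m.sum(),'z',np.median(z[m]).round(1))
im=[pickle.load(open(n+'6.pkl','rb'))['img'][:,:,::-1] for n in('top','side')]
cv2.imwrite('pics/near6.png',np.hstack([cv2.resize(im[0][200:310,400:510],(400,400),interpolation=2),cv2.resize(im[1][280:420,260:400],(400,400),interpolation=2)]))
E
```

```text
ee_pos: [0.5006, -0.2968, 0.0779]
force: [-5.8, 3.5, 20.7]
grip_force: 40.0
clock: 14.22
ee_pos: [0.5007, -0.2968, 0.0779]
orientation: [[0.316, 0.949, 0.001], [0.949, -0.316, -0.003], [-0.002, 0.002, -1.0]]
force: [-5.9, 4.5, 22.0]
width: 0.0176
grip_force: 40.0
clk 14.22 pos [ 500.7 -296.8   77.9] yaw -18.43 F [-5.9  4.5 22. ] w 17.6 shift mm [ 1.1 -0.7 -0.1] rotvec [ 0.002  0.002 -0.   ]
torque [ 0.82  1.58 -0.02]
top 50 38 z 115.9
top 25 21 z 116.0
side -45 40 z 116.4
side -60 54 z 116.3
```

View pics/near6.png

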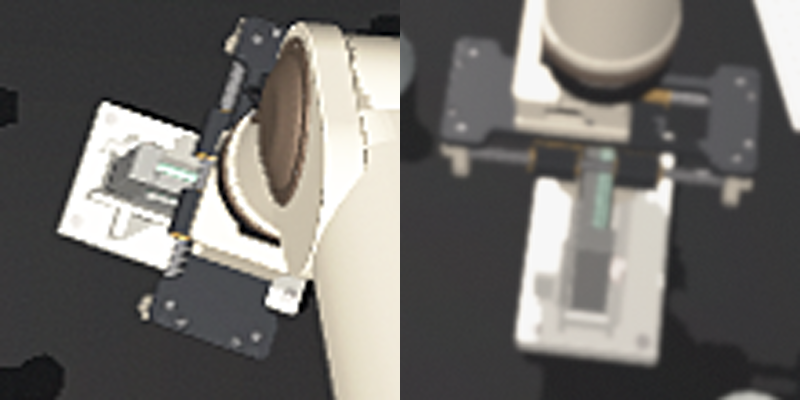

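The picture shows the frame down in the slot behind the lip, upright, with the short plate facing the lip. Both ends of its top edge are at z≈116 mm, which is 16 + 100, so both feet are home. The push is steady at about 22 N.

```bash
python3 -c "
from rig import robot
print(robot.hand_in())"
```

```text
the job is handed in; nothing more can be done
None
```

The gel frame is in the empty stand, short plate towards the lip, both feet home on the base (top edge at about 116 mm at both ends), and the arm is still holding it pressed down at about 22 N; the job is handed in at about 14 s.

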